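Scan the job label, then index the carving head to the third stop

ROBOT

A 7-joint arm with a two-finger parallel gripper is mounted at the origin on the work surface. World frame = base frame: x ahead of the robot, y to its left, z up, the work surface at z = 0. Lengths are in m, angles in degrees, forces in N, time in s.
With the tool pointing down it reaches from about 0.425 to 0.825 m from the base axis. Payload 3.6 kg.
Tool frame: the origin (TCP) lies midway between the tips of the shut fingers; the grasp point (between the pads) lies 19 mm behind it; x points along the fingers, y is the direction in which the jaws open and shut, and the axes are right-handed (so a half turn about x gives the same grasp; the last joint's range is limited). The gripper opens to 85 mm and grips with 20 to 120 N. Pads are 22 mm wide; open, the fingers measure 114 mm over their backs; the gripper's body (76 mm by 85 mm) begins 54 mm behind the grasp point. The pads swing forward as they close: fully open they stand 13 mm farther back than shut.
Start: joints at [-72.107, 35.231, -0.722, 81.555, 0.464, 63.22, -2.315], TCP at [0.216, 0.613, 0.231] pointing down, gripper open.
Joint ranges: [-178.69, 178.69], [-17.37, 117.87], [-77.05, 75.6], [15.02, 138.74], [-78.02, 258.01], [0.78, 113.62], [-162.83, 162.83]. Speed limits (degrees/s): [159.86, 159.86, 180, 180, 180, 180, 180].

INTERFACE

Orientations are given as [roll, pitch, yaw] about the fixed x, y, z axes, in that order (R = Rz(yaw) Ry(pitch) Rx(roll)).
In Python, from station import read_state, camera, sign_off gives the robot as it stands. The module is installed in compiled form; this text tells all that it offers.
- The arm moves only by the tool drive_tool, never from a script. Its arguments are lists of equal length, an entry for each row: "turn": the turn, a rotation vector about the tool's x, y, z in rad, a list of three; "linear": the shift along the tool's x, y, z in cm, a list of three; "jaw": the closure, from 0 (fully open) to 1 (shut). A call has 1 to 20 rows; each row is the pose to reach, as a shift and turn from the pose measured when the call began, along the tool's axes at that moment; what a row does not reach only later rows make up. A row lasts 1/12 s, in which the tool goes at most 41.7 mm and 7.16 degrees, less where a joint would pass 70% of its speed; a pose out of reach is approached as far as the arm can. A call with a gripper value outside its range is refused whole. The fingers move at their own pace and stop on an object; the grip force is fixed at half the most. Time passes only in rows, so rows that repeat a pose let the fingers close. It gives the time, the measured TCP pose, the force and the opening at its end, in the units of the state.
- read_state(): the state, without advancing time (a new reading comes with each control period).
- camera(name): name is "side" or "top"; returns a dict with "img" (384x512x3 uint8, red, green, blue), "z_map" (384x512 float32, m along the optical axis (not along the pixel's ray), 0 where there is no reading), "fx", "fy", "cx", "cy" (pixels), "rvec" (rotation vector, rad) and "tvec" (3), from world to camera coordinates, as OpenCV has them. Camera axes: x right, y down, z forward; pixel columns grow to the right and rows downward; lengths in m; the calibration is good to about 2 mm. A picture is of the moment at which its call begins.
- sign_off(): hands the job in, once; it reports no verdict.
The state is a dict: "clock": time; "joint_pos": joint angles; "qd": joint speeds; "effort": joint torques, N m; "eef_pos": TCP position; "eef_rot": TCP orientation; "force": force on the tool from outside, world axes, zero at the start; "moment": the same for the moment, N m; "gripper_width": opening from 0.0 (shut) to 1.0 (fully open).
Only numpy, scipy, OpenCV 4.12 (cv2) and the standard library are available. Lean on these libraries where they do the work, as an engineer would, in place of code of your own. Each camera call takes 0.05 s, during which the arm holds its last target.

TASK

Read this job's label with the hand scanner: pick the scanner up, hold it level and still for about two seconds with its window centred over the bar label, a few centimetres to a hand's breadth above it and never touching the board, then lay it back flat on its rubber mat and let go of it. Then turn the indexing knob of the carving head clockwise from its home mark, counting the clicks, to the third stop and not on to the fourth, and hold it there: it is sprung and flies home if released, so the program finishes with the gripper still holding the knob at the third stop. Leave the mallet, the gouge and the glue bottle where they are.

Things in the scene. Friction and masses are not known exactly. Their poses are not given: they have to be found in the camera images.
- scanner: Loose grey hand scanner, 110 to 225 g, lying flat on the rubber mat. Origin at the centre of its flat underside, x along its length towards the reading head, z up. A straight handle 125 mm long (x -85 to +40), 32 mm wide, 34 mm high, then a wider head 50 mm long (x +35 to +85), 58 mm wide, 40 mm high.
- scanner_grip (a point): Point inside the scanner's handle to grip it across its 32 mm width from above: at its middle in width, 12 mm behind the scanner's origin and 22 mm above its underside (it balances near here). x along the scanner, z up.
- scanner_window (a point): Centre of the black reading window on the underside of the scanner's head, 60 mm ahead of the scanner's origin, level with the underside. It reads straight down (against z) when the scanner is level.
- label (a point): Centre of the white bar label (45 x 70 mm, long side along y) on top of the job board, a fixed plywood board 110 x 130 mm, 12 mm thick, lying on the bench. z up.
- mat: Fixed black rubber mat, 200 x 120 mm (x, y), 4 mm thick, where the scanner lies at the start and belongs afterwards. Origin at the centre of its underside, so the scanner lying on it has its underside 4 mm above this origin.
- knob_grip (a point): Grip point of the black indexing knob, on its upright turning axis on top of the head. It is a bar 48 mm long (along this point's x), 14 mm thick (y), 34 mm high, on a disc of 50 mm diameter. This point lies 8 mm below the bar's top, 26 mm above the disc and 110 mm above the bench. x turns with the knob; a white stripe on the -x half of the bar is the pointer.
- index_knob (a joint): Knob angle, rad: 0 at home (on its end stop, pointer at the long dial mark), growing clockwise seen from above. Clicks every 24 degrees: stops, with short marks, at 0.419, 0.838, 1.257 (third), 1.676, 2.094 (end). A spring of 0.08 to 0.11 N m pulls it home, detents add or take up to 0.07 N m between stops; it stays at no stop by itself.
- mallet: Loose wooden carver's mallet, 400 g, standing on its head (88 mm widest, 105 mm high) with its handle up, 205 mm high in all. Origin at the centre of its underside. Bystander.
- gouge: Loose carving gouge, dark wooden handle and steel blade, 197 mm long, 26 mm thick at the handle, origin under its middle, lying on the bench beyond the work. Bystander.
- glue: Loose white glue bottle, 52 mm diameter, 130 mm high, standing. Origin at the centre of its underside. Bystander.
- index_head: Fixed grey indexing head that carries the knob: box 100 x 100 mm, 70 mm high, on a steel foot reaching 190 mm along its +x, where it carries a turned wooden finial (which turns with the knob) and a tailstock, all under 70 mm high. The knob at home lies along this x. Origin under the knob's axis, at bench level.
- ticket: The fixed plywood job board that carries the label; origin at the centre of its underside.
There are look-alikes about, which are no part of the job. Leave any orange or red look-alike of the scanner alone. Several things have the shape of the ticket; the one meant has the colours described above.

How it is judged (in metres and radians):
On the way, in this order (a step that is already met when the one before it is completed fails the run):
1. the scanner is held level and still over the label, its window centred and 25 to 150 mm above it (horizontal distance between scanner_window and label below 0.02 m and z of scanner_window in the frame of label between 0.025 and 0.15 m and angle between scanner_window's own z axis and vertical below 0.2 rad and linear speed of scanner below 0.03 m/s and angular speed of scanner below 0.25 rad/s and contact force between the fingers and scanner above 1 N), for 1 s.
2. the scanner lies flat on its mat again, let go (x of scanner in the frame of mat between -0.05 and 0.05 m and y of scanner in the frame of mat between -0.045 and 0.045 m and z of scanner in the frame of mat between -0.002 and 0.009 m and angle between scanner's own z axis and vertical below 0.12 rad and contact force between the fingers and scanner below 0.2 N and linear speed of scanner below 0.03 m/s), for 0.2 s.
3. the knob is held at the third stop (value of joint index_knob between 1.11664 and 1.39664 rad and velocity of joint index_knob between -0.25 and 0.25 rad/s and contact force between the fingers and index_knob above 1 N), for 0.3 s.
At the end, for the whole second after the job is handed in: The knob stands within 0.14 rad (8 degrees) of its third stop, at rest and gripped by the fingers (over 1 N), while the scanner lies flat and released on its mat (its centre within 50 mm along and 45 mm across the mat's centre) (all of step 2 and all of step 3); the arm keeps its last pose, push and grip.
It fails at once if the knob is turned on towards the fourth stop (value of joint index_knob above 1.5 rad).
It fails at once if the scanner presses on the job board (contact force between scanner and ticket above 2 N).
It fails at once if the mallet is moved (distance of mallet from where it was at the start of the episode above 0.03 m).
It fails at once if the gouge is moved (distance of gouge from where it was at the start of the episode above 0.03 m).
It fails at once if the glue bottle is moved (distance of glue from where it was at the start of the episode above 0.03 m).
It also fails if it takes over 64 s, if anything falls off the work surface, if the arm or the gripper's body presses on something with over 40 N, if the wrist force passes 120 N, or if a joint passes its speed limit or range.

## Working session

There is one attempt and no reset: what is moved stays moved. The work goes in short steps, Python scripts to look and compute and a tool call to move; the robot and the scene stay as the last step left them, time stands still between calls to the robot, and variables do not carry over. Pictures are saved under pics/ and viewed, and the job is handed in when it is done.

Besides the shell and the picture viewer there is one more tool, called after "Call:" by a JSON object that holds its "method" and its "body", one argument or row to a line. drive_tool: Moves the arm, as the interface text tells. Its arguments: {"type":"object","properties":{"turn":{"type":"array","items":{"type":"array","items":{"type":"number"}}},"linear":{"type":"array","items":{"type":"array","items":{"type":"number"}}},"jaw":{"type":"array","items":{"type":"number"}}},"required":["turn","linear","jaw"]}

```bash
mkdir -p pics
python3 - <<'E'
from station import *
import cv2,numpy as np
print(read_state())
for n in("top","side"):
    c=camera(n); cv2.imwrite(f"pics/{n}0.png",cv2.resize(c["img"][:,:,::-1],(800,600),interpolation=cv2.INTER_CUBIC))
    np.savez(n+"0.npz",**c)
    R=cv2.Rodrigues(np.array(c["rvec"]))[0]; print(n,c["fx"],c["cx"],c["cy"],-R.T@np.array(c["tvec"]),R)
E
```

```text
{'clock': 0.0, 'joint_pos': array([-72.10616256,  35.2899281 ,  -0.72323352,  81.64206238,
         0.46342302,  63.21973152,  -2.31359533]), 'qd': array([ 0.06272018,  0.00395092,  0.01013159,  0.03352526,  0.02786148,
       -0.03917102, -0.03514597]), 'effort': array([ 1.58637170e-05, -4.69211841e+01,  2.59295963e-01, -1.71031469e+01,
        9.98926931e-03,  9.68634122e-03,  2.14519133e-06]), 'eef_pos': array([0.21576309, 0.61232425, 0.23012617]), 'eef_rot': array([ -89.47356059,   89.85113184, -108.88076332]), 'force': array([ 4.90784556e-04, -3.97476896e-01,  8.47266930e-01]), 'moment': array([-0.0458582 ,  0.01753177, -0.0167979 ]), 'gripper_width': 1.002279877983222}
top 346.43507683045266 252.79514750448033 191.15222313054738 [ 0.38495333 -0.0097992   1.05481131] [[ 5.37520479e-04 -9.99974766e-01 -7.08370121e-03]
 [-9.88295502e-01  5.49407972e-04 -1.52550644e-01]
 [ 1.52550686e-01  7.08278913e-03 -9.88270268e-01]]
side 463.9268943784602 256.5132672169296 186.43261186816991 [-0.1370504  -0.85423368  0.96444249] [[ 0.78312609 -0.62183691  0.00569024]
 [-0.38903057 -0.49703315 -0.77563733]
 [ 0.48514816  0.60520816 -0.63115319]]
```

View pics/top0.png

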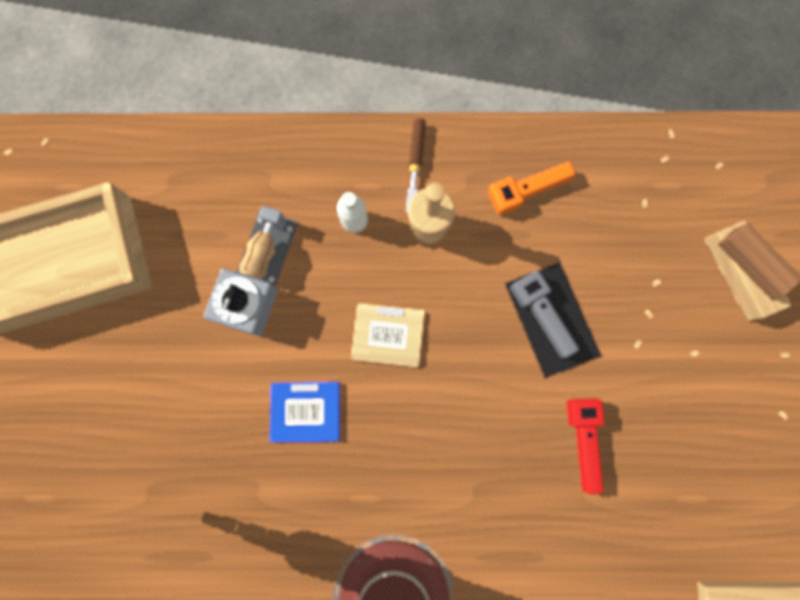

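View pics/side0.png

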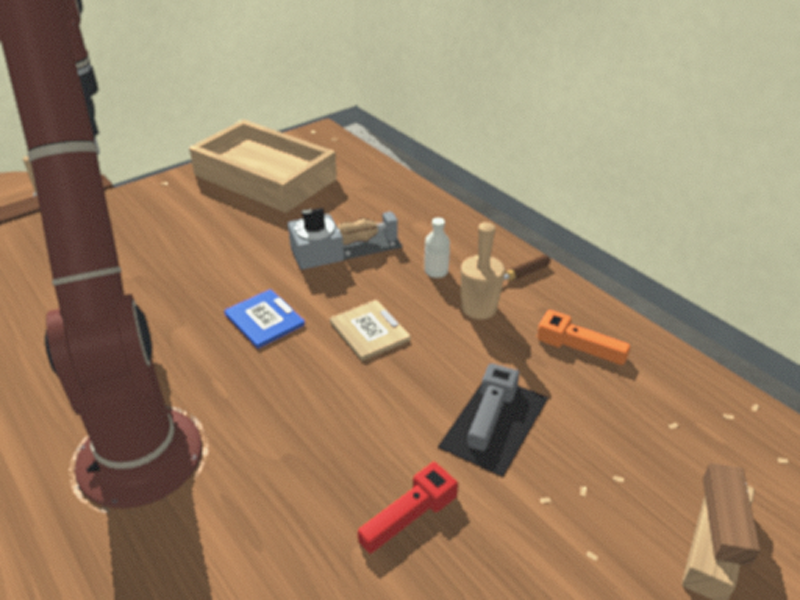

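The top view (800×600) shows the grey scanner on the black mat at about (545,315), with its head up-left at (532,288). The plywood job with the white label is at (388,335). The knob, on its grey head, is at (237,299). The blue board and the orange and red scanners are decoys. The glue bottle (352,212), the mallet (431,215) and the gouge (416,165) are bystanders. The side view agrees.

```bash
cat > h.py <<'E'
import numpy as np,cv2
def load(n): 
    c=dict(np.load(n)); c["R"]=cv2.Rodrigues(c["rvec"])[0]; return c
def cloud(c):
    z=c["z_map"].astype(float); v,u=np.mgrid[:z.shape[0],:z.shape[1]]
    P=np.stack([(u-c["cx"])/c["fx"]*z,(v-c["cy"])/c["fy"]*z,z],-1)
    return (P-c["tvec"].reshape(3))@c["R"]
def plane(c,uv,h):
    uv=np.atleast_2d(uv).astype(float)
    d=np.stack([(uv[:,0]-c["cx"])/c["fx"],(uv[:,1]-c["cy"])/c["fy"],np.ones(len(uv))],-1)@c["R"]
    o=-c["R"].T@c["tvec"].reshape(3); return o+d*((h-o[2])/d[:,2])[:,None]
def rect(c,mask,h,name):
    cs,_=cv2.findContours(mask.astype(np.uint8),0,1)
    k=max(cs,key=cv2.contourArea); P=plane(c,k[:,0],h)[:,:2]
    r=cv2.minAreaRect((P*1000).astype(np.float32)); print(name,"n",len(k),"ctr mm",np.round(r[0],1),"size",np.round(r[1],1),"ang",round(r[2],1)); return r
E
cat > m.py <<'E'
from h import *
for n in("top0.npz","side0.npz"):
    c=load(n); im=c["img"].astype(int); P=cloud(c); X,Y,Z=P[...,0],P[...,1],P[...,2]
    hsv=cv2.cvtColor(c["img"],cv2.COLOR_RGB2HSV).astype(int); H,S,V=hsv[...,0],hsv[...,1],hsv[...,2]
    valid=c["z_map"]>0
    def box(x0,x1,y0,y1): return (X>x0)&(X<x1)&(Y>y0)&(Y<y1)&valid
    print(n)
    b=box(.35,.7,-.45,-.15)
    print("bench z",np.median(Z[box(.3,.4,-.1,.0)]))
    rect(c,b&(V<60)|b&(S<60)&(V<200),.004,"mat+scanner")
    sc=b&(S<60)&(V>75)&(V<230)&(Z>.02)
    rect(c,sc,.04,"scanner")
    q=P[sc]; print("sc z",np.percentile(q[:,2],[5,50,95]),len(q)); 
    h=P[b&(Z>.02)&(S<90)]; 
    m=h[:,:2].mean(0);w,v=np.linalg.eigh(np.cov((h[:,:2]-m).T)); print("axis",v[:,1],"mean",m, "ext",np.percentile((h[:,:2]-m)@v[:,1],[0,2,98,100]),np.percentile((h[:,:2]-m)@v[:,0],[0,2,98,100]))
    b=box(.3,.6,-.08,.13)
    rect(c,b&(Z>.006)&(Z<.03),.012,"board")
    rect(c,b&(S<50)&(V>170),.012,"label")
    b=box(.35,.65,.2,.5)
    k=b&(Z>.098)&(V<110); q=P[k]; print("knobtop z",np.percentile(q[:,2],[5,50,95])if len(q) else 0,len(q)); rect(c,k,.118,"knob")
    rect(c,b&(Z>.06)&(Z<.08),.07,"head")
    for nm,bb,z0 in(("glue",box(.5,.75,.0,.18),.05),("mallet",box(.5,.8,-.15,.02),.05)):
        q=P[bb&(Z>z0)]; print(nm,q.min(0),q.max(0),np.median(q,0))
E
python3 m.py
```

```text
top0.npz
bench z 0.0010193115463502458
mat+scanner n 180 ctr mm [ 508.8 -308.2] size [195.5 112. ] ang 21.5
scanner n 127 ctr mm [ 510.3 -289.2] size [168.8  63. ] ang 31.5
sc z [0.02780619 0.0393861  0.04673826] 785
axis [-0.86020639 -0.50994605] mean [ 0.51814483 -0.28270641] ext [-0.07433479 -0.07130923  0.09044833  0.09538207] [-0.02614918 -0.02471315  0.02781113  0.0322351 ]
board n 153 ctr mm [475.2  13.3] size [129.7 109.8] ang 83.6
label n 74 ctr mm [476.7  12.8] size [74.1 48.7] ang 83.7
knobtop z [0.09992663 0.11737611 0.12124501] 83
knob n 38 ctr mm [533.1 287.2] size [19.7 41.4] ang 70.7
head n 189 ctr mm [568.3 277.6] size [101.3 173.3] ang 72.1
glue [0.67974898 0.05560044 0.05122373] [0.72609729 0.10670322 0.13543063] [0.69691778 0.0773607  0.09227258]
mallet [ 0.65155323 -0.10907094  0.05039015] [ 0.73563918 -0.02622464  0.20755306] [ 0.68418181 -0.06552177  0.10686219]
side0.npz
bench z 0.0004791441948378437
mat+scanner n 187 ctr mm [ 523.6 -302. ] size [232.4 122.4] ang 23.8
scanner n 128 ctr mm [ 507.1 -298.1] size [187.4  58.7] ang 31.4
sc z [0.02676209 0.03854284 0.04560005] 769
axis [-0.86757649 -0.49730376] mean [ 0.51515244 -0.29259867] ext [-0.08108774 -0.0765998   0.08728607  0.0901987 ] [-0.03104355 -0.02718656  0.02590905  0.02719713]
board n 116 ctr mm [475.    8.6] size [136.7 112.5] ang 83.8
label n 51 ctr mm [478.4  13.4] size [74.9 48.2] ang 83.5
knobtop z [0.09996447 0.11226684 0.11938741] 90
knob n 36 ctr mm [528.6 275.7] size [43.6 49.7] ang 69.2
head n 145 ctr mm [565.2 270.9] size [111.7 171.6] ang 72.6
glue [0.67970819 0.05143375 0.0505199 ] [0.72893483 0.09779365 0.13431912] [0.69870863 0.06857647 0.08569306]
mallet [ 0.65217414 -0.11450553  0.05017256] [ 0.7354952  -0.02869358  0.20628716] [ 0.68467277 -0.08109917  0.10488219]
```

```bash
cat > m2.py <<'E'
from h import *
c=load("top0.npz"); im=c["img"]
a=cv2.resize(im[165:255,310:400],(400,400),interpolation=cv2.INTER_CUBIC);b=cv2.resize(im[130:220,120:210],(400,400),interpolation=cv2.INTER_CUBIC)
cv2.imwrite("pics/zoom.png",np.hstack([a,b])[:,:,::-1])
for n in("top0.npz","side0.npz"):
    c=load(n);P=cloud(c);X,Y,Z=P[...,0],P[...,1],P[...,2]
    S=cv2.cvtColor(c["img"],cv2.COLOR_RGB2HSV)[...,1];V=c["img"].max(-1)
    b=(X>.35)&(X<.7)&(Y>-.45)&(Y<-.15)&(c["z_map"]>0)&(S<90)
    h=P[b&(Z>.02)][:,:2]
    t=np.radians(30.8)
    for it in range(4):
        ax=np.array([np.cos(t),np.sin(t)]);pe=np.array([-ax[1],ax[0]])
        s=h@ax; q=h@pe
        hm=s.max()-.055
        bins=np.arange(s.min()+.01,hm-.005,.006); mid=[];sb=[]
        for x in bins:
            k=(s>=x)&(s<x+.006)
            if k.sum()>3: mid.append((q[k].max()+q[k].min())/2);sb.append(x+.003)
        p=np.polyfit(sb,mid,1); t+=np.arctan(p[0])
    wid=[np.ptp(q[(s>=x)&(s<x+.006)]) for x in bins]
    print(n,"yaw",np.degrees(t),"s range",s.min(),s.max(),"mid",np.mean(mid),"width",np.mean(wid))
    ctr=ax*((s.min()+s.max())/2)+pe*np.mean(mid); print("center",ctr,"grip",ctr-.012*ax)
    b=(X>.35)&(X<.65)&(Y>.2)&(Y<.5)&(c["z_map"]>0)
    q=P[b&(Z>.108)]; print("knob>.108",len(q),q.min(0),q.max(0),q.mean(0))
    r=cv2.minAreaRect((q[:,:2]*1000).astype(np.float32));print(r)
E
python3 m2.py
```

```text
top0.npz yaw 30.01588010227316 s range 0.21186013226711137 0.3814824553946001 mid -0.5060170053115377 width 0.030617965822368406
center [ 0.51001373 -0.28974655] grip [ 0.49962309 -0.29574943]
knob>.108 104 [0.51060589 0.27814193 0.10843226] [0.55578401 0.30279141 0.12310734] [0.53301141 0.28931133 0.11810377]
((533.66015625, 290.3809509277344), (14.739620208740234, 47.290283203125), 74.7602767944336)
side0.npz yaw 30.159908511415896 s range 0.20817489318019008 0.3795317385672045 mid -0.510516677917745 width 0.03045184647068849
center [ 0.51056465 -0.29376995] grip [ 0.50018914 -0.29979893]
knob>.108 66 [0.5103949  0.27528027 0.10821219] [0.5587735  0.30380397 0.12124354] [0.53380149 0.28614481 0.11556542]
((534.5001220703125, 288.3081359863281), (17.26694107055664, 47.404972076416016), 70.089599609375)
```

View pics/zoom.png

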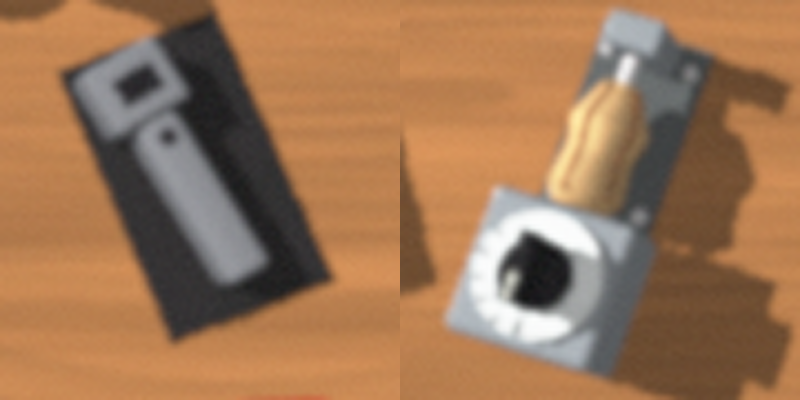

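The measurements fit the given sizes:

| Item | Centre (m) | Yaw | Size check |
|---|---|---|---|
| Scanner | (0.510, −0.292) | 30° | 170 mm long |
| Label | (0.477, 0.013) | −6° | as specified |
| Knob axis | about (0.534, 0.289) | −17.7° | bar about 47 × 15 mm, top at 0.118 m |

I'll write a move planner next.

```bash
cat > go.py <<'E'
import sys,numpy as np
from scipy.spatial.transform import Rotation as Ro
from station import read_state
# usage: x y z jawyaw(deg, mod 180) 
s=read_state(); R0=Ro.from_euler('xyz',s["eef_rot"],degrees=True); p0=s["eef_pos"]
M=R0.as_matrix()
np.set_printoptions(precision=4,suppress=True)
print("t",s["clock"],"p",p0,"tool x",M[:,0],"jaw yaw",np.degrees(np.arctan2(M[1,1],M[0,1])),"F",s["force"],"w",s["gripper_width"],"q",s["joint_pos"])
a=list(map(float,sys.argv[1:]))
for i in range(0,len(a),4):
    best=None
    for k in(0,180):
        y=np.radians(a[i+3]+k); Y=np.array([np.cos(y),np.sin(y),0]);X=np.array([0,0,-1.]);
        T=np.stack([X,Y,np.cross(X,Y)],1); rv=(R0.inv()*Ro.from_matrix(T)).as_rotvec()
        if best is None or np.linalg.norm(rv)<np.linalg.norm(best): best=rv
    print("linear cm",np.round(M.T@(np.array(a[i:i+3])-p0)*100,2),"turn",np.round(best,3), "deg",round(np.degrees(np.linalg.norm(best)),1))
E
python3 go.py .52 .05 .28 -20 .5 -.298 .15 -60
```

```text
t 0.1 p [0.2158 0.6124 0.2302] tool x [-0.0007 -0.0022 -1.    ] jaw yaw 70.58994891343892 F [-0.072   0.6368  0.0166] w 0.9986871500685301 q [-72.1064  35.2846  -0.7228  81.632    0.4655  63.2208  -2.3172]
linear cm [ -4.87 -42.95  47.38] turn [-1.56  -0.002  0.002] deg 89.4
linear cm [  8.21 -76.4   57.06] turn [-0.862 -0.001  0.002] deg 49.4
```

Call:
{"method": "drive_tool", "body": {
  "turn": [
    [1.2,0,0],
    [1.2,0,0],
    [1.2,0,0],
    [1.2,0,0],
    [1.58,0,0],
    [1.58,0,0],
    [1.58,0,0],
    [1.58,0,0],
    [1.58,0,0],
    [1.58,0,0],
    [1.58,0,0],
    [1.58,0,0],
    [1.58,0,0],
    [1.58,0,0],
    [1.58,0,0],
    [1.58,0,0],
    [1.58,0,0],
    [1.58,0,0],
    [1.58,0,0],
    [1.58,0,0]
  ],
  "linear": [
    [-4.87,-43,47.4],
    [-4.87,-43,47.4],
    [-4.87,-43,47.4],
    [-4.87,-43,47.4],
    [-4.87,-43,47.4],
    [-4.87,-43,47.4],
    [-4.87,-43,47.4],
    [-4.87,-43,47.4],
    [-4.87,-43,47.4],
    [-4.87,-43,47.4],
    [-4.87,-43,47.4],
    [-4.87,-43,47.4],
    [-4.87,-43,47.4],
    [-4.87,-43,47.4],
    [-4.87,-43,47.4],
    [-4.87,-43,47.4],
    [-4.87,-43,47.4],
    [-4.87,-43,47.4],
    [-4.87,-43,47.4],
    [-4.87,-43,47.4]
  ],
  "jaw": [0,0,0,0,0,0,0,0,0,0,0,0,0,0,0,0,0,0,0,0]
}}

```text
clock: 1.77
eef_pos: [0.5192, 0.0517, 0.2794]
eef_rot: [-45.9, 89.8, -155.6]
force: [0.1, -0.3, 0.3]
gripper_width: 1.004
```

```bash
python3 go.py .5 -.298 .12 -60
```

```text
t 1.7667 p [0.5192 0.0517 0.2794] tool x [-0.0024 -0.0011 -1.    ] jaw yaw -19.72822989252557 F [ 0.0683 -0.2869  0.3282] w 1.004259757679943 q [-28.0346  22.8808  28.9265  99.0239 -12.2996  61.4066 -14.7963]
linear cm [15.99 10.03 33.53] turn [0.703 0.002 0.001] deg 40.3
```

Call:
{"method": "drive_tool", "body": {
  "turn": [
    [0.703,0,0],
    [0.703,0,0],
    [0.703,0,0],
    [0.703,0,0],
    [0.703,0,0],
    [0.703,0,0],
    [0.703,0,0],
    [0.703,0,0],
    [0.703,0,0],
    [0.703,0,0],
    [0.703,0,0],
    [0.703,0,0],
    [0.703,0,0],
    [0.703,0,0],
    [0.703,0,0]
  ],
  "linear": [
    [16,10,33.5],
    [16,10,33.5],
    [16,10,33.5],
    [16,10,33.5],
    [16,10,33.5],
    [16,10,33.5],
    [16,10,33.5],
    [16,10,33.5],
    [16,10,33.5],
    [16,10,33.5],
    [16,10,33.5],
    [16,10,33.5],
    [16,10,33.5],
    [16,10,33.5],
    [16,10,33.5]
  ],
  "jaw": [0,0,0,0,0,0,0,0,0,0,0,0,0,0,0]
}}

```text
clock: 3.02
eef_pos: [0.5011, -0.2955, 0.1205]
eef_rot: [-11.5, 89.9, -161.3]
force: [0.6, -0.0, 0.2]
gripper_width: 0.999
```

```bash
python3 go.py .5 -.298 .009 -60
python3 - <<'E'
from station import *
import cv2,numpy as np
for n in("top","side"):
    c=camera(n); cv2.imwrite(f"pics/{n}1.png",cv2.resize(c["img"][:,:,::-1],(800,600),interpolation=cv2.INTER_CUBIC));
E
```

```text
t 3.0167 p [ 0.5011 -0.2955  0.1205] tool x [-0.0009 -0.0003 -1.    ] jaw yaw -59.80693890981176 F [ 0.6352 -0.011   0.194 ] w 0.9988680033669531 q [  8.7436  40.0824  32.3414 101.0476 -27.9691  47.1302  -5.3395]
linear cm [11.15  0.16  0.21] turn [0.003 0.001 0.   ] deg 0.2
```

View pics/side1.png

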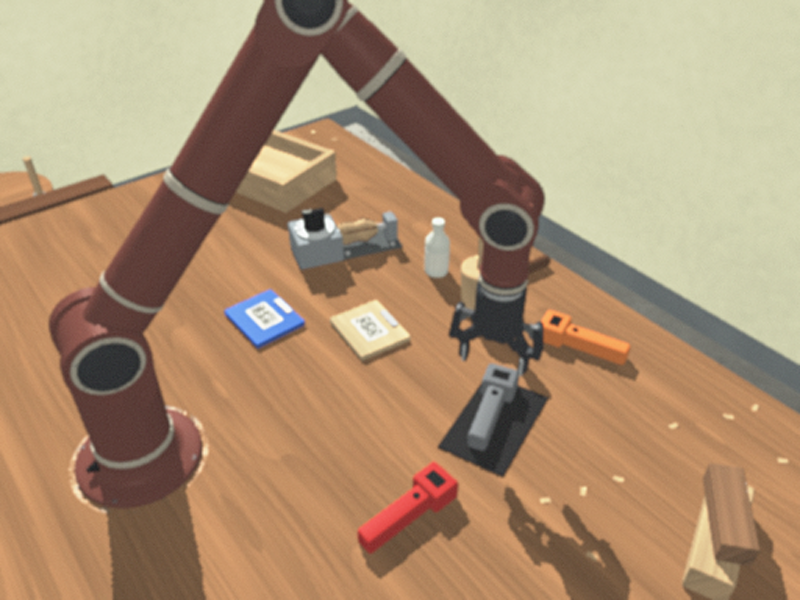

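View pics/top1.png

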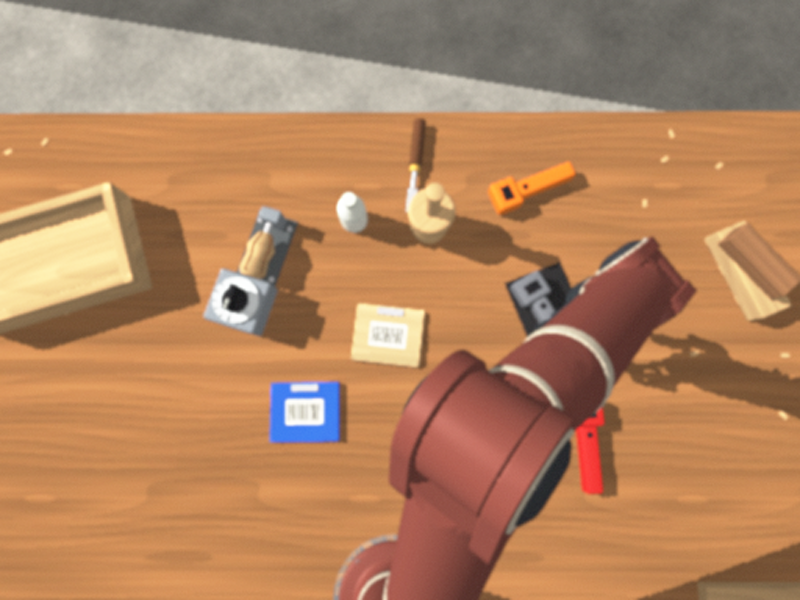

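In the side view the jaws are open astride the scanner, with fingers at (465,345) and (527,360) and the handle at (490,410) below. In the top view the arm hides the handle but the head at (532,288) hasn't moved. I'll descend.

Call:
{"method": "drive_tool", "body": {
  "turn": [
    [0,0,0],
    [0,0,0],
    [0,0,0],
    [0,0,0],
    [0,0,0],
    [0,0,0],
    [0,0,0],
    [0,0,0],
    [0,0,0],
    [0,0,0],
    [0,0,0],
    [0,0,0],
    [0,0,0],
    [0,0,0],
    [0,0,0],
    [0,0,0],
    [0,0,0],
    [0,0,0]
  ],
  "linear": [
    [2,0.16,0.2],
    [4,0.16,0.2],
    [6,0.16,0.2],
    [8,0.16,0.2],
    [9.5,0.16,0.2],
    [10.5,0.16,0.2],
    [11.1,0.16,0.2],
    [11.1,0.16,0.2],
    [11.1,0.16,0.2],
    [11.1,0.16,0.2],
    [11.1,0.16,0.2],
    [11.1,0.16,0.2],
    [11.1,0.16,0.2],
    [11.1,0.16,0.2],
    [11.1,0.16,0.2],
    [11.1,0.16,0.2],
    [11.1,0.16,0.2],
    [11.1,0.16,0.2]
  ],
  "jaw": [0,0,0,0,0,0,0,0,0.3,0.6,1,1,1,1,1,1,1,1]
}}

```text
clock: 4.62
eef_pos: [0.5002, -0.2994, 0.0104]
eef_rot: [72.6, 89.9, -77.2]
force: [-0.8, 0.4, 4.8]
gripper_width: 0.364
```

```bash
python3 go.py .5 -.298 .2 -60
```

```text
t 4.6167 p [ 0.5002 -0.2994  0.0104] tool x [ 0.0004 -0.0019 -1.    ] jaw yaw -59.88292580057007 F [-0.7511  0.3717  4.7836] w 0.36375499421799856 q [ 13.2618  48.6731  25.5176 104.4566 -34.4684  34.7001   0.2884]
linear cm [-18.96  -0.09  -0.04] turn [ 0.002  0.001 -0.002] deg 0.2
```

Grip opening is 31 mm, as expected. Lifting.

Call:
{"method": "drive_tool", "body": {
  "turn": [
    [0,0,0],
    [0,0,0],
    [0,0,0],
    [0,0,0],
    [0,0,0],
    [0,0,0],
    [0,0,0],
    [0,0,0],
    [0,0,0]
  ],
  "linear": [
    [-1,0,0],
    [-2.5,0,0],
    [-4.5,0,0],
    [-7,0,0],
    [-9.5,0,0],
    [-11.5,0,0],
    [-13,0,0],
    [-13,0,0],
    [-13,0,0]
  ],
  "jaw": [1,1,1,1,1,1,1,1,1]
}}

```text
clock: 5.37
eef_pos: [0.5001, -0.2989, 0.1407]
eef_rot: [89.8, 89.9, -60.0]
force: [0.5, -0.2, -1.1]
gripper_width: 0.363
```

```bash
python3 go.py .4647 -.058 .14 -10
```

```text
t 5.3667 p [ 0.5001 -0.2989  0.1407] tool x [ 0.0011 -0.0019 -1.    ] jaw yaw -59.87708366528028 F [ 0.5458 -0.2139 -1.1031] w 0.3625470306183316 q [  8.3601  38.6886  33.4944 100.0152 -26.949   49.4048  -5.935 ]
linear cm [  0.02 -22.61  -9.03] turn [-0.871  0.001 -0.002] deg 49.9
```

Call:
{"method": "drive_tool", "body": {
  "turn": [
    [-0.07,0,0],
    [-0.15,0,0],
    [-0.23,0,0],
    [-0.31,0,0],
    [-0.39,0,0],
    [-0.47,0,0],
    [-0.55,0,0],
    [-0.63,0,0],
    [-0.71,0,0],
    [-0.79,0,0],
    [-0.84,0,0],
    [-0.87,0,0],
    [-0.87,0,0],
    [-0.87,0,0],
    [-0.87,0,0]
  ],
  "linear": [
    [0,-1.5,-0.6],
    [0,-3.5,-1.4],
    [0,-6,-2.4],
    [0,-8.5,-3.4],
    [0,-11,-4.4],
    [0,-13.5,-5.4],
    [0,-16,-6.4],
    [0,-18,-7.2],
    [0,-19.8,-7.9],
    [0,-21.3,-8.5],
    [0,-22.2,-8.9],
    [0,-22.6,-9],
    [0,-22.6,-9],
    [0,-22.6,-9],
    [0,-22.6,-9]
  ],
  "jaw": [1,1,1,1,1,1,1,1,1,1,1,1,1,1,1]
}}

```text
clock: 6.62
eef_pos: [0.4646, -0.0597, 0.1401]
eef_rot: [30.3, 89.8, -69.9]
force: [0.3, 0.3, -1.2]
gripper_width: 0.369
```

```bash
python3 go.py .4647 -.058 .10 -10
cat > snap.py <<'E'
import sys
from station import *
import cv2,numpy as np
for n in("top","side"):
    c=camera(n); cv2.imwrite(f"pics/{n}{sys.argv[1]}.png",cv2.resize(c["img"][:,:,::-1],(800,600),interpolation=cv2.INTER_CUBIC)); np.savez(n+sys.argv[1]+".npz",**c)
E
python3 snap.py 2
```

```text
t 6.6167 p [ 0.4646 -0.0597  0.1401] tool x [ 0.0011 -0.003  -1.    ] jaw yaw -10.198376317422264 F [ 0.2525  0.294  -1.1648] w 0.3686162420597952 q [-10.2302  28.0643  21.1566 117.5276 -16.1011  37.0432  11.386 ]
linear cm [ 4.01 -0.02 -0.18] turn [-0.003  0.003 -0.002] deg 0.3
```

View pics/side2.png

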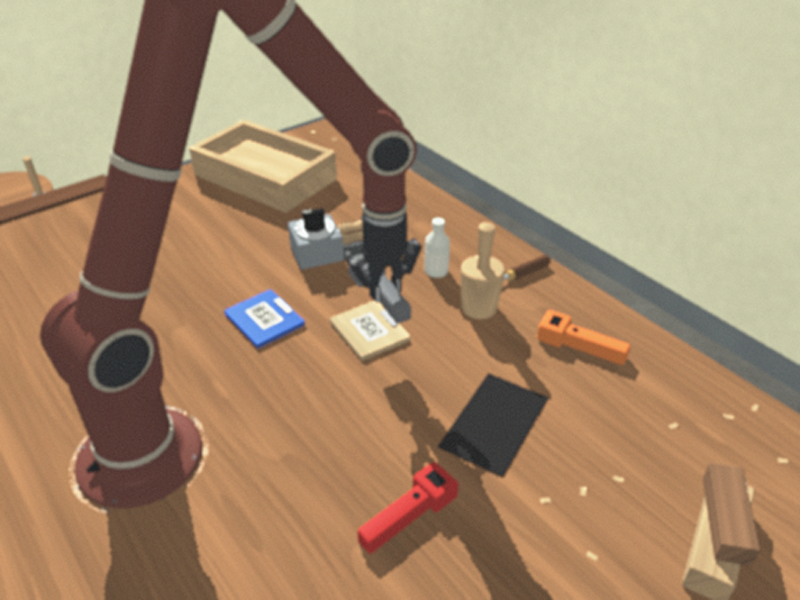

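View pics/top2.png

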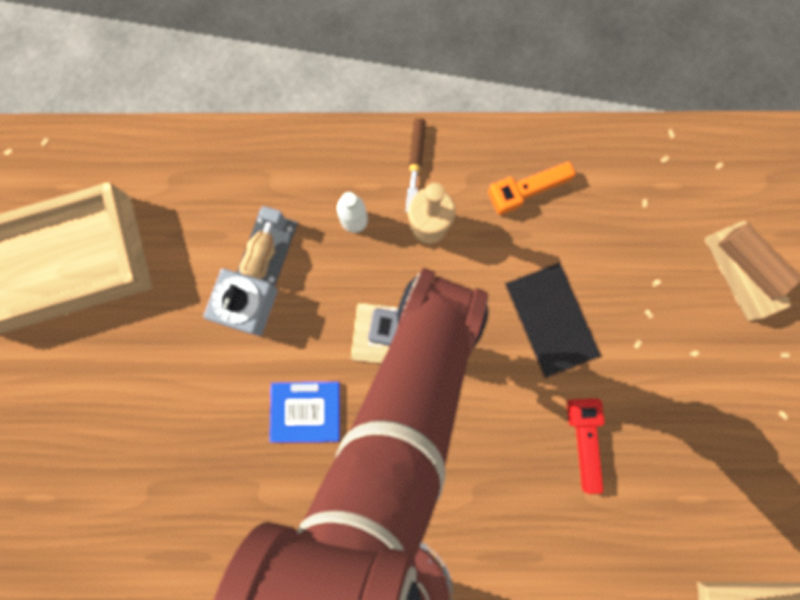

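The scanner's head is over the label: the dark square on top of it is at (384,326) in the top view. The mat is now bare at about (553,320), so I'll check the head position and measure the mat.

Run:
```python
from h import *
c=load("top2.npz");P=cloud(c);X,Y,Z=P[...,0],P[...,1],P[...,2];V=c["img"].max(-1);S=cv2.cvtColor(c["img"],cv2.COLOR_RGB2HSV)[...,1]
b=(X>.35)&(X<.6)&(Y>-.02)&(Y<.1)&(Z>.1)&(Z<.2)
q=P[b];print(q.min(0),q.max(0))
A=np.c_[q[:,:2],np.ones(len(q))];k=(q[:,2]>.165)&(S[b]<70);print("plane",np.linalg.lstsq(A[k],q[k,2],rcond=None)[0],np.median(q[k,2]))
d=b&(V<80); print("dark",d.sum(),P[d].mean(0)); rect(c,b&(S<90),.1737,"head"); 
for n in("top2.npz","side2.npz"):
    c=load(n);P=cloud(c);X,Y,Z=P[...,0],P[...,1],P[...,2];V=c["img"].max(-1)
    rect(c,(X>.35)&(X<.65)&(Y>-.45)&(Y<-.15)&(V<70)&(Z<.02),.004,"mat")
```

```text
[ 0.44467744 -0.00658855  0.14380861] [0.50643348 0.04201407 0.17941476]
plane [ 0.00466527 -0.03967477  0.17302722] 0.17469682779865733
dark 54 [0.47648051 0.01432098 0.17550866]
head n 70 ctr mm [474.5  17.4] size [45.2 59.1] ang 79.6
mat n 181 ctr mm [ 507.4 -307.5] size [196.2 114.3] ang 20.6
mat n 173 ctr mm [ 507.3 -308.8] size [196.4 116.3] ang 21.4
```

The head is level, and its marker at (0.4765, 0.014) is within 2 mm of the label. I'll descend 4 cm and hold.

Call:
{"method": "drive_tool", "body": {
  "turn": [
    [0,0,0],
    [0,0,0],
    [0,0,0],
    [0,0,0],
    [0,0,0],
    [0,0,0],
    [0,0,0],
    [0,0,0],
    [0,0,0],
    [0,0,0],
    [0,0,0],
    [0,0,0],
    [0,0,0],
    [0,0,0],
    [0,0,0],
    [0,0,0],
    [0,0,0],
    [0,0,0],
    [0,0,0],
    [0,0,0]
  ],
  "linear": [
    [0.6,0,0],
    [1.5,0,0],
    [2.6,0,0],
    [3.5,0,0],
    [4,0,0],
    [4,0,0],
    [4,0,0],
    [4,0,0],
    [4,0,0],
    [4,0,0],
    [4,0,0],
    [4,0,0],
    [4,0,0],
    [4,0,0],
    [4,0,0],
    [4,0,0],
    [4,0,0],
    [4,0,0],
    [4,0,0],
    [4,0,0]
  ],
  "jaw": [1,1,1,1,1,1,1,1,1,1,1,1,1,1,1,1,1,1,1,1]
}}

```text
clock: 8.38
eef_pos: [0.4646, -0.0596, 0.1002]
eef_rot: [35.1, 89.8, -65.1]
force: [1.0, 0.3, -0.8]
gripper_width: 0.359
```

Call:
{"method": "drive_tool", "body": {
  "turn": [
    [0,0,0],
    [0,0,0],
    [0,0,0],
    [0,0,0],
    [0,0,0],
    [0,0,0],
    [0,0,0],
    [0,0,0],
    [0,0,0],
    [0,0,0],
    [0,0,0],
    [0,0,0],
    [0,0,0],
    [0,0,0],
    [0,0,0]
  ],
  "linear": [
    [0,0,0],
    [0,0,0],
    [0,0,0],
    [0,0,0],
    [0,0,0],
    [0,0,0],
    [0,0,0],
    [0,0,0],
    [0,0,0],
    [0,0,0],
    [0,0,0],
    [0,0,0],
    [0,0,0],
    [0,0,0],
    [0,0,0]
  ],
  "jaw": [1,1,1,1,1,1,1,1,1,1,1,1,1,1,1]
}}

```text
clock: 9.63
eef_pos: [0.4646, -0.0596, 0.1002]
eef_rot: [34.5, 89.8, -65.7]
force: [-0.6, -0.2, -1.4]
gripper_width: 0.36
```

```bash
python3 - <<'E'
from station import *; import numpy as np
print(np.abs(read_state()["qd"]).max())
E
python3 snap.py 3; python3 go.py .4647 -.058 .14 -10
python3 - <<'E'
from h import *
c=load("top3.npz");P=cloud(c);X,Y,Z=P[...,0],P[...,1],P[...,2];V=c["img"].max(-1)
d=(X>.35)&(X<.6)&(Y>-.02)&(Y<.1)&(Z>.1)&(Z<.2)&(V<80); print(d.sum(),P[d].mean(0))
E
```

```text
0.06876429022271113
t 9.7333 p [ 0.4646 -0.0596  0.1002] tool x [ 0.0012 -0.0027 -1.    ] jaw yaw -10.171276468933431 F [ 0.0066  0.0054 -1.1259] w 0.36327179944776666 q [ -8.1723  31.8755  18.5292 119.6252 -18.6647  31.1132  13.6588]
linear cm [-3.98 -0.01 -0.15] turn [-0.003  0.002 -0.002] deg 0.2
47 [0.47600792 0.01428496 0.13575012]
```

The hold lasted over 2 s, with the window about 82 mm above the label. Now I'll take the scanner back to the mat.

Call:
{"method": "drive_tool", "body": {
  "turn": [
    [0,0,0],
    [0,0,0],
    [0,0,0],
    [0,0,0],
    [0,0,0],
    [0,0,0],
    [0,0,0]
  ],
  "linear": [
    [-0.6,0,0],
    [-1.5,0,0],
    [-2.6,0,0],
    [-3.5,0,0],
    [-4,0,0],
    [-4,0,0],
    [-4,0,0]
  ],
  "jaw": [1,1,1,1,1,1,1]
}}

```text
clock: 10.32
eef_pos: [0.4647, -0.0593, 0.1406]
eef_rot: [48.1, 89.8, -52.0]
force: [0.6, 0.6, -1.5]
gripper_width: 0.367
```

```bash
python3 go.py .497 -.309 .14 -65
```

```text
t 10.3167 p [ 0.4647 -0.0593  0.1406] tool x [ 0.002  -0.0026 -1.    ] jaw yaw -10.160052268322755 F [ 0.5812  0.643  -1.5129] w 0.3674076388738197 q [-10.2915  28.0103  21.1978 117.5268 -16.1478  37.0595  11.4365]
linear cm [ 0.13  7.58 24.  ] turn [ 0.957  0.001 -0.003] deg 54.8
```

Call:
{"method": "drive_tool", "body": {
  "turn": [
    [0.07,0,0],
    [0.15,0,0],
    [0.23,0,0],
    [0.31,0,0],
    [0.39,0,0],
    [0.47,0,0],
    [0.55,0,0],
    [0.63,0,0],
    [0.71,0,0],
    [0.79,0,0],
    [0.87,0,0],
    [0.93,0,0],
    [0.957,0,0],
    [0.957,0,0],
    [0.957,0,0],
    [0.957,0,0]
  ],
  "linear": [
    [0.1,0.5,1.5],
    [0.1,1.2,3.7],
    [0.1,2,6.2],
    [0.1,2.7,8.7],
    [0.1,3.5,11.2],
    [0.1,4.3,13.7],
    [0.1,5.1,16.2],
    [0.1,5.8,18.4],
    [0.1,6.4,20.4],
    [0.1,6.9,22],
    [0.1,7.3,23.2],
    [0.1,7.58,24],
    [0.1,7.58,24],
    [0.1,7.58,24],
    [0.1,7.58,24],
    [0.1,7.58,24]
  ],
  "jaw": [1,1,1,1,1,1,1,1,1,1,1,1,1,1,1,1]
}}

```text
clock: 11.65
eef_pos: [0.4969, -0.308, 0.1399]
eef_rot: [113.3, 89.9, -41.6]
force: [-0.4, 0.7, -0.9]
gripper_width: 0.362
```

```bash
python3 go.py .497 -.309 .0105 -65;python3 snap.py 4
```

```text
t 11.65 p [ 0.4969 -0.308   0.1399] tool x [ 0.0015 -0.0013 -1.    ] jaw yaw -64.91278431044874 F [-0.4045  0.6971 -0.8862] w 0.36215965074396866 q [  8.4959  39.2914  35.0695  99.7555 -28.3659  49.9553  -8.7879]
linear cm [12.94  0.08  0.05] turn [ 0.002 -0.001 -0.002] deg 0.1
```

View pics/side4.png

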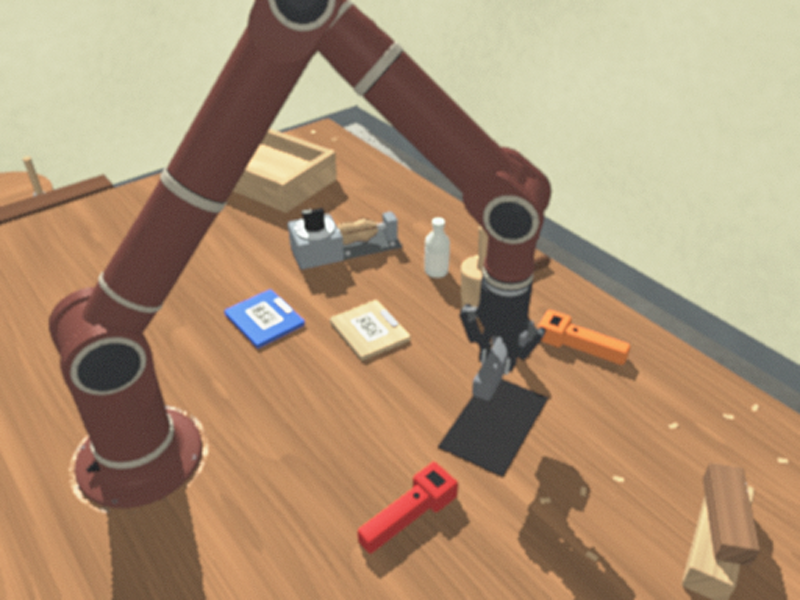

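The scanner is held level above the mat, with its tail at (488,385). I'll lower it, slowing near the end.

Call:
{"method": "drive_tool", "body": {
  "turn": [
    [0,0,0],
    [0,0,0],
    [0,0,0],
    [0,0,0],
    [0,0,0],
    [0,0,0],
    [0,0,0],
    [0,0,0],
    [0,0,0],
    [0,0,0],
    [0,0,0],
    [0,0,0],
    [0,0,0],
    [0,0,0]
  ],
  "linear": [
    [1,0,0],
    [3,0,0],
    [5,0,0],
    [7,0,0],
    [9,0,0],
    [10.5,0,0],
    [11.6,0,0],
    [12.2,0,0],
    [12.5,0,0],
    [12.7,0,0],
    [12.85,0,0],
    [12.95,0,0],
    [12.95,0,0],
    [12.95,0,0]
  ],
  "jaw": [1,1,1,1,1,1,1,1,1,1,1,1,1,1]
}}

```text
clock: 12.92
eef_pos: [0.4976, -0.3085, 0.0113]
eef_rot: [117.1, 89.8, -37.8]
force: [-0.4, 0.3, -1.8]
gripper_width: 0.367
```

Call:
{"method": "drive_tool", "body": {
  "turn": [
    [0,0,0],
    [0,0,0],
    [0,0,0],
    [0,0,0],
    [0,0,0],
    [0,0,0],
    [0,0,0],
    [0,0,0],
    [0,0,0],
    [0,0,0]
  ],
  "linear": [
    [0.08,0,0],
    [0.12,0,0],
    [0.12,0,0],
    [0.12,0,0],
    [0.12,0,0],
    [0.12,0,0],
    [0.12,0,0],
    [0.12,0,0],
    [0.12,0,0],
    [0.12,0,0]
  ],
  "jaw": [1,1,0.9,0.6,0.3,0,0,0,0,0]
}}

```text
clock: 13.75
eef_pos: [0.4976, -0.3086, 0.01]
eef_rot: [116.8, 89.8, -38.1]
force: [0.9, -0.1, 0.1]
gripper_width: 1.0
```

Call:
{"method": "drive_tool", "body": {
  "turn": [
    [0,0,0],
    [0,0,0],
    [0,0,0],
    [0,0,0],
    [0,0,0],
    [0,0,0],
    [0,0,0],
    [0,0,0],
    [0,0,0],
    [0,0,0],
    [0,0,0]
  ],
  "linear": [
    [0,0,0],
    [0,0,0],
    [-2,0,0],
    [-5,0,0],
    [-9,0,0],
    [-13,0,0],
    [-17,0,0],
    [-21,0,0],
    [-24,0,0],
    [-24,0,0],
    [-24,0,0]
  ],
  "jaw": [0,0,0,0,0,0,0,0,0,0,0]
}}

```text
clock: 14.67
eef_pos: [0.4975, -0.3087, 0.2521]
eef_rot: [123.5, 89.5, -31.4]
force: [-0.5, 0.5, -0.9]
gripper_width: 0.998
```

```bash
python3 go.py .52 .05 .28 0
```

```text
t 14.6667 p [ 0.4975 -0.3087  0.2521] tool x [ 0.0069 -0.0042 -1.    ] jaw yaw -64.919895906962 F [-0.4694  0.4833 -0.8672] w 0.9978437824094707 q [  5.5174  32.4279  39.9397  92.2459 -22.7683  63.2123 -13.6072]
linear cm [ -2.93 -31.51 -17.26] turn [-1.133 -0.    -0.009] deg 64.9
```

Call:
{"method": "drive_tool", "body": {
  "turn": [
    [-1.133,0,-0.009],
    [-1.133,0,-0.009],
    [-1.133,0,-0.009],
    [-1.133,0,-0.009],
    [-1.133,0,-0.009],
    [-1.133,0,-0.009],
    [-1.133,0,-0.009],
    [-1.133,0,-0.009],
    [-1.133,0,-0.009],
    [-1.133,0,-0.009],
    [-1.133,0,-0.009],
    [-1.133,0,-0.009]
  ],
  "linear": [
    [-2.9,-31.5,-17.3],
    [-2.9,-31.5,-17.3],
    [-2.9,-31.5,-17.3],
    [-2.9,-31.5,-17.3],
    [-2.9,-31.5,-17.3],
    [-2.9,-31.5,-17.3],
    [-2.9,-31.5,-17.3],
    [-2.9,-31.5,-17.3],
    [-2.9,-31.5,-17.3],
    [-2.9,-31.5,-17.3],
    [-2.9,-31.5,-17.3],
    [-2.9,-31.5,-17.3]
  ],
  "jaw": [0,0,0,0,0,0,0,0,0,0,0,0]
}}

```text
clock: 15.67
eef_pos: [0.5195, 0.0489, 0.2784]
eef_rot: [-71.6, 89.8, -161.8]
force: [0.1, 0.1, -0.1]
gripper_width: 1.003
```

```bash
python3 go.py .532 .285 .2 72.3;python3 snap.py 5;  python3 - <<'E'
from h import *
for n in("top5.npz","side5.npz"):
    c=load(n);P=cloud(c);X,Y,Z=P[...,0],P[...,1],P[...,2];V=c["img"].max(-1);S=cv2.cvtColor(c["img"],cv2.COLOR_RGB2HSV)[...,1]
    h=P[(X>.35)&(X<.65)&(Y>-.45)&(Y<-.15)&(Z>.02)&(Z<.08)&(S<90)]; 
    if len(h)>50:
        print(n,len(h),h[:,2].max()); r=cv2.minAreaRect((h[:,:2]*1000).astype(np.float32));print(r)
    b=(X>.45)&(X<.65)&(Y>.2)&(Y<.4)&(c["z_map"]>0)
    # white dial and head box top, knob top
    for lo,hi in((.06,.075),(.108,.125)):
        m=b&(Z>lo)&(Z<hi); q=P[m]; print(lo,len(q),q.mean(0),cv2.minAreaRect((q[:,:2]*1000).astype(np.float32)) if len(q)>5 else 0)
    d=b&(S<40)&(V>215); print("dial",d.sum(),np.median(P[d],0)); 
    q=P[d]; 
E
```

```text
t 15.6667 p [0.5195 0.0489 0.2784] tool x [-0.0034 -0.0011 -1.    ] jaw yaw -0.12958548737093406 F [ 0.1009  0.1039 -0.0809] w 1.0028309559207182 q [-23.8054  22.2724  23.0555  98.9556  -9.7122  60.9448   2.3435]
linear cm [  7.81   1.22 -23.62] turn [-1.264 -0.001  0.004] deg 72.4
top5.npz 836 0.05124464052666159
((509.8968200683594, -302.64691162109375), (169.9652557373047, 58.14195251464844), 27.780656814575195)
0.06 828 [0.5578451  0.27741892 0.06896014] ((569.6216430664062, 279.0445861816406), (101.40351104736328, 174.61949157714844), 71.79933166503906)
0.108 105 [0.5329932  0.28933258 0.11787778] ((533.6946411132812, 290.1571350097656), (14.380847930908203, 47.474239349365234), 73.71300506591797)
dial 379 [0.54486672 0.30465704 0.07721475]
side5.npz 852 0.050270393273840405
((509.45904541015625, -302.6981201171875), (172.35923767089844, 58.22371292114258), 24.75461196899414)
0.06 409 [0.54766925 0.26751628 0.06789603] ((568.9264526367188, 274.47357177734375), (101.11955261230469, 174.32936096191406), 73.53118896484375)
0.108 67 [0.53329742 0.28591455 0.11569138] ((534.2354736328125, 286.7041320800781), (21.857372283935547, 46.71107864379883), 73.25511169433594)
dial 85 [0.51710987 0.28947139 0.07678194]
```

View pics/top5.png

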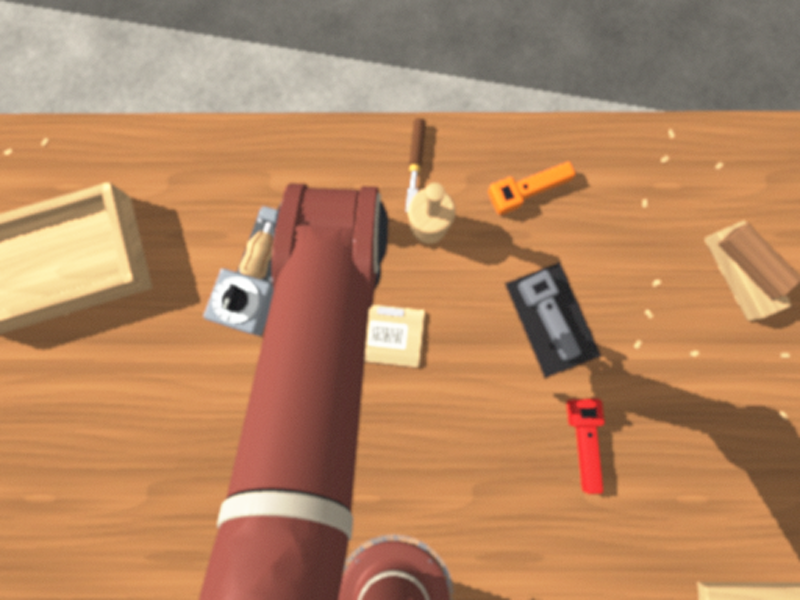

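View pics/side5.png

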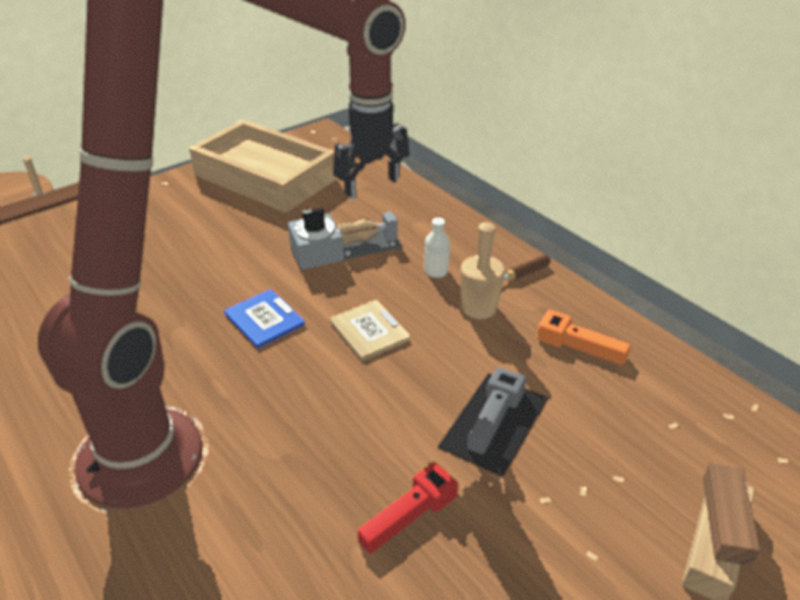

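The scanner lies flat at (0.510, −0.303), against the mat centre at (0.507, −0.308), and it has been let go. The knob is still at home at (0.534, 0.2885), yaw −17.2°. Next I'll move above it.

Call:
{"method": "drive_tool", "body": {
  "turn": [
    [-1.27,0,0.004],
    [-1.27,0,0.004],
    [-1.27,0,0.004],
    [-1.27,0,0.004],
    [-1.27,0,0.004],
    [-1.27,0,0.004],
    [-1.27,0,0.004],
    [-1.27,0,0.004],
    [-1.27,0,0.004],
    [-1.27,0,0.004],
    [-1.27,0,0.004],
    [-1.27,0,0.004],
    [-1.27,0,0.004],
    [-1.27,0,0.004]
  ],
  "linear": [
    [7.8,1.4,-24],
    [7.8,1.4,-24],
    [7.8,1.4,-24],
    [7.8,1.4,-24],
    [7.8,1.4,-24],
    [7.8,1.4,-24],
    [7.8,1.4,-24],
    [7.8,1.4,-24],
    [7.8,1.4,-24],
    [7.8,1.4,-24],
    [7.8,1.4,-24],
    [7.8,1.4,-24],
    [7.8,1.4,-24],
    [7.8,1.4,-24]
  ],
  "jaw": [0,0,0,0,0,0,0,0,0,0,0,0,0,0]
}}

```text
clock: 16.93
eef_pos: [0.5349, 0.2872, 0.2006]
eef_rot: [63.1, 89.9, 45.4]
force: [0.0, -1.1, 0.7]
gripper_width: 0.999
```

```bash
python3 go.py .534 .2885 .092 72.8
```

```text
t 16.9333 p [0.5349 0.2872 0.2006] tool x [ 0.0008  0.0008 -1.    ] jaw yaw 72.35087060479862 F [ 0.0047 -1.0925  0.7343] w 0.9989353267586999 q [-30.6604  32.9801   0.6151  91.4935  -0.4283  55.463   42.4488]
linear cm [10.86  0.09 -0.13] turn [-0.008  0.001 -0.001] deg 0.5
```

Call:
{"method": "drive_tool", "body": {
  "turn": [
    [-0.008,0,0],
    [-0.008,0,0],
    [-0.008,0,0],
    [-0.008,0,0],
    [-0.008,0,0],
    [-0.008,0,0],
    [-0.008,0,0],
    [-0.008,0,0],
    [-0.008,0,0],
    [-0.008,0,0]
  ],
  "linear": [
    [2,0.1,-0.1],
    [4,0.1,-0.1],
    [6,0.1,-0.1],
    [8,0.1,-0.1],
    [9.5,0.1,-0.1],
    [10.4,0.1,-0.1],
    [10.8,0.1,-0.1],
    [10.8,0.1,-0.1],
    [10.8,0.1,-0.1],
    [10.8,0.1,-0.1]
  ],
  "jaw": [0,0,0,0,0,0,0,0,0,0]
}}

```text
clock: 17.77
eef_pos: [0.5352, 0.2889, 0.0937]
eef_rot: [51.1, 89.8, 33.9]
force: [-0.1, -0.1, 0.7]
gripper_width: 1.0
```

```bash
python3 go.py .534 .2885 .092 72.8; python3 snap.py 6
python3 - <<'E'
import cv2,numpy as np
a=np.load("side6.npz")["img"][100:190,150:280];cv2.imwrite("pics/z6.png",cv2.resize(a,(780,540),interpolation=cv2.INTER_CUBIC)[:,:,::-1])
E
```

```text
t 17.7667 p [0.5352 0.2889 0.0937] tool x [ 0.0029  0.0019 -1.    ] jaw yaw 72.79298605524555 F [-0.0883 -0.1418  0.6705] w 1.000309424474141 q [-30.5832  40.3458   0.2738  97.3536  -0.2825  42.1014  42.6272]
linear cm [ 0.17 -0.08 -0.1 ] turn [-0.     0.002 -0.003] deg 0.2
```

View pics/z6.png

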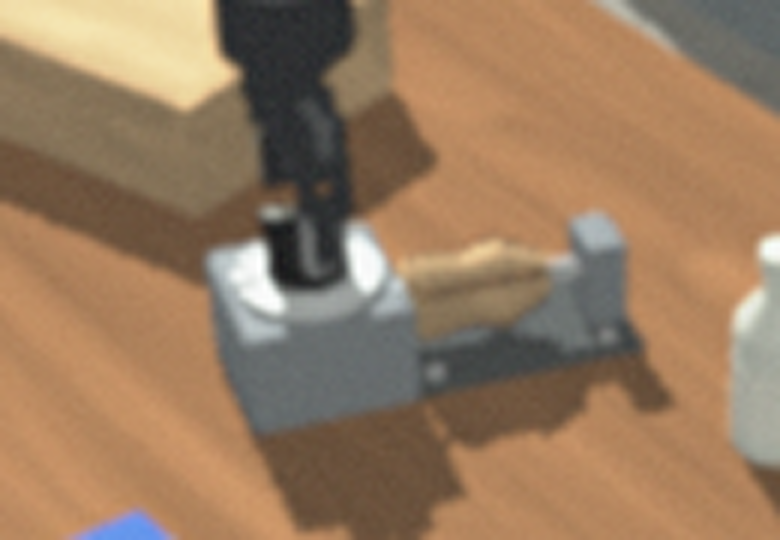

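The open fingers straddle the knob, with the near finger at (320,240) in the zoom in front of the bar. Now closing.

Call:
{"method": "drive_tool", "body": {
  "turn": [
    [0,0,0],
    [0,0,0],
    [0,0,0],
    [0,0,0],
    [0,0,0],
    [0,0,0],
    [0,0,0],
    [0,0,0],
    [0,0,0],
    [0,0,0]
  ],
  "linear": [
    [0,0,-0.1],
    [0,0,-0.1],
    [0,0,-0.1],
    [0,0,-0.1],
    [0,0,-0.1],
    [0,0,-0.1],
    [0,0,-0.1],
    [0,0,-0.1],
    [0,0,-0.1],
    [0,0,-0.1]
  ],
  "jaw": [0.3,0.5,0.7,0.85,1,1,1,1,1,1]
}}

```text
clock: 18.7
eef_pos: [0.5344, 0.2902, 0.094]
eef_rot: [61.4, 89.7, 44.2]
force: [1.2, 3.0, 0.8]
gripper_width: 0.152
```

```bash
python3 go.py .534 .2885 .0935 72.8 .534 .2885 .0935 36.8 .534 .2885 .0935 0.8; python3 -c "
from station import *;print(read_state()['moment'])"
```

```text
t 18.7 p [0.5344 0.2902 0.094 ] tool x [ 0.0038  0.0037 -1.    ] jaw yaw 72.78746226841307 F [1.2    2.9521 0.8087] w 0.15192763256765265 q [-30.6667  40.2862   0.2322  97.4388  -0.3322  41.9793  42.5435]
linear cm [ 0.05 -0.18  0.01] turn [-0.     0.003 -0.005] deg 0.3
linear cm [ 0.05 -0.18  0.01] turn [ 0.628  0.001 -0.005] deg 36.0
linear cm [ 0.05 -0.18  0.01] turn [ 1.256 -0.001 -0.006] deg 72.0
[ 0.59499253 -0.13261568 -0.31468218]
```

Gripped, with the opening at about 13–14 mm. I'll turn clockwise (+ about the tool's x) in small increments.

Call:
{"method": "drive_tool", "body": {
  "turn": [
    [0.03,0,0],
    [0.06,0,0],
    [0.1,0,0],
    [0.14,0,0],
    [0.18,0,0],
    [0.22,0,0],
    [0.26,0,0],
    [0.3,0,0],
    [0.34,0,0],
    [0.38,0,0],
    [0.42,0,0],
    [0.46,0,0],
    [0.5,0,0],
    [0.54,0,0],
    [0.58,0,0],
    [0.62,0,0],
    [0.65,0,0],
    [0.65,0,0],
    [0.65,0,0]
  ],
  "linear": [
    [0,0,0],
    [0,0,0],
    [0,0,0],
    [0,0,0],
    [0,0,0],
    [0,0,0],
    [0,0,0],
    [0,0,0],
    [0,0,0],
    [0,0,0],
    [0,0,0],
    [0,0,0],
    [0,0,0],
    [0,0,0],
    [0,0,0],
    [0,0,0],
    [0,0,0],
    [0,0,0],
    [0,0,0]
  ],
  "jaw": [1,1,1,1,1,1,1,1,1,1,1,1,1,1,1,1,1,1,1]
}}

```text
clock: 20.28
eef_pos: [0.5353, 0.2915, 0.094]
eef_rot: [95.0, 89.5, 40.5]
force: [3.4, 3.9, -1.4]
gripper_width: 0.155
```

```bash
python3 go.py .534 .2903 .094 0.8; python3 -c "
from station import *;print(read_state()['moment'])"; python3 snap.py 7
python3 - <<'E'
import cv2,numpy as np
a=np.load("side7.npz")["img"][100:190,150:280];cv2.imwrite("pics/z7.png",cv2.resize(a,(780,540),interpolation=cv2.INTER_CUBIC)[:,:,::-1])
E
```

```text
t 20.2833 p [0.5353 0.2915 0.094 ] tool x [ 0.0062  0.0053 -1.    ] jaw yaw 35.5496989141932 F [ 3.3648  3.8792 -1.4245] w 0.1554927711797458 q [-37.1285  40.7365  10.802   97.5796 -10.6267  42.223   14.5014]
linear cm [-0.   -0.17  0.02] turn [ 0.606 -0.003 -0.008] deg 34.8
[ 0.70481345 -0.49619363  0.11894524]
```

View pics/z7.png

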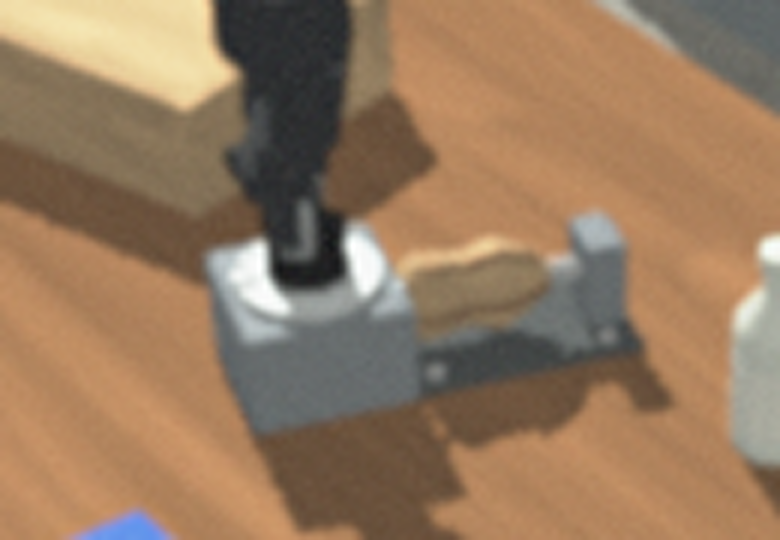

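View pics/top7.png

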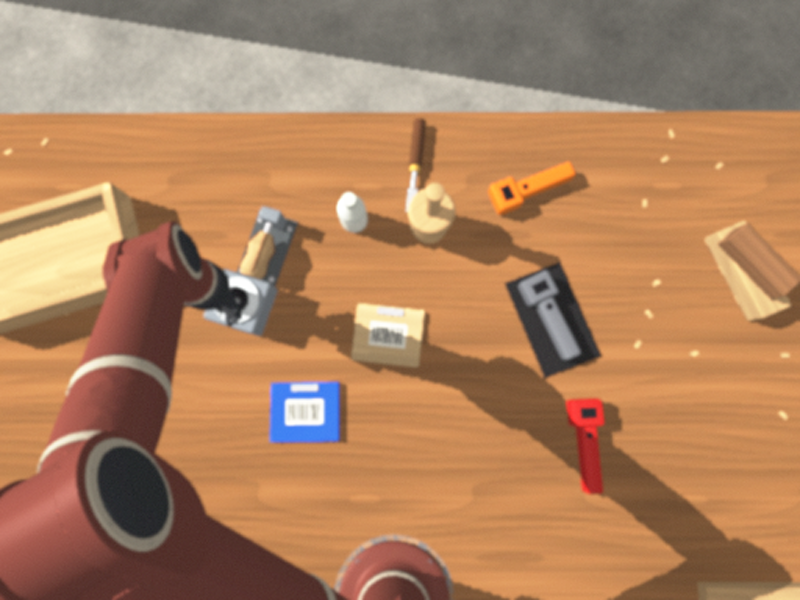

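The knob and finial have turned partway. In the zoom the finial is visibly rotated and the gripper is still on the knob. The arm followed exactly (37.2° commanded and measured). A steady force of about 5 N along the jaw puts the true axis near (0.537, 0.2895), so I'll correct for that on the way to the third stop.

Call:
{"method": "drive_tool", "body": {
  "turn": [
    [0.03,0,0],
    [0.06,0,0],
    [0.1,0,0],
    [0.14,0,0],
    [0.18,0,0],
    [0.22,0,0],
    [0.26,0,0],
    [0.3,0,0],
    [0.34,0,0],
    [0.38,0,0],
    [0.42,0,0],
    [0.46,0,0],
    [0.5,0,0],
    [0.54,0,0],
    [0.57,0,0],
    [0.59,0,0],
    [0.606,0,0],
    [0.606,0,0],
    [0.606,0,0],
    [0.606,0,0]
  ],
  "linear": [
    [0,0,0],
    [0,0,0],
    [0,0,0.02],
    [0,0,0.04],
    [0,0,0.06],
    [0,0,0.08],
    [0,0,0.1],
    [0,0,0.12],
    [0,0,0.14],
    [0,0,0.16],
    [0,0,0.18],
    [0,0,0.2],
    [0,0,0.2],
    [0,0,0.2],
    [0,0,0.2],
    [0,0,0.2],
    [0,0,0.2],
    [0,0,0.2],
    [0,0,0.2],
    [0,0,0.2]
  ],
  "jaw": [1,1,1,1,1,1,1,1,1,1,1,1,1,1,1,1,1,1,1,1]
}}

```text
clock: 22.05
eef_pos: [0.5367, 0.292, 0.094]
eef_rot: [136.4, 89.4, 47.2]
force: [3.5, 4.9, -1.6]
gripper_width: 0.152
```

```bash
python3 go.py .5365 .2895 .094 0.8; python3 -c "
from station import *;print(read_state()['moment'])"; python3 snap.py 8
python3 - <<'E'
import cv2,numpy as np
a=np.load("side8.npz")["img"][100:190,150:280];b=np.load("top8.npz")["img"][130:220,120:210]
f=lambda a,s:cv2.resize(a,s,interpolation=cv2.INTER_CUBIC)[:,:,::-1]
cv2.imwrite("pics/z8.png",np.hstack([f(a,(433,300)),f(b,(300,300))]));cv2.imwrite("pics/zt8.png",f(b,(600,600)))
E
```

```text
t 22.05 p [0.5367 0.292  0.094 ] tool x [ 0.0075  0.0081 -0.9999] jaw yaw 0.8044137398216867 F [ 3.5446  4.8842 -1.6354] w 0.15201867959120238 q [-42.7904  41.8746  20.5269  97.648  -20.1872  43.5362 -11.6254]
linear cm [ 0.   -0.02  0.25] turn [ 0.    -0.008 -0.008] deg 0.6
[ 0.90556823 -0.38631156  0.10022971]
```

View pics/z8.png

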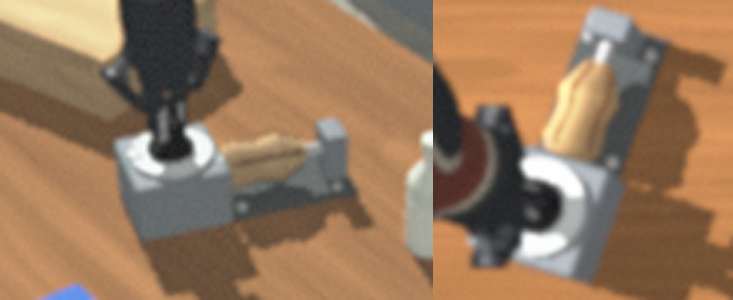

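View pics/zt8.png

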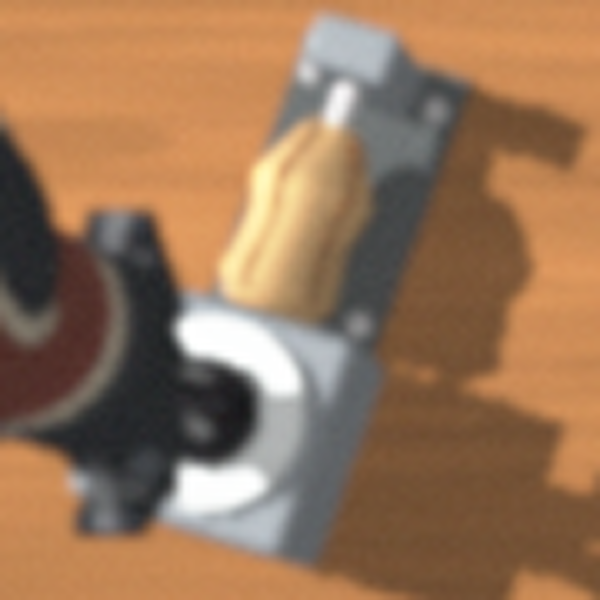

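The jaw has turned exactly 72.0°. The opening is unchanged at 0.152, so the bar lies flush between the pads and didn't slip. I'll hold a little longer and check.

Call:
{"method": "drive_tool", "body": {
  "turn": [
    [0,0,0],
    [0,0,0],
    [0,0,0],
    [0,0,0],
    [0,0,0],
    [0,0,0],
    [0,0,0],
    [0,0,0],
    [0,0,0],
    [0,0,0]
  ],
  "linear": [
    [0,0,0],
    [0,0,0],
    [0,0,0],
    [0,0,0],
    [0,0,0],
    [0,0,0],
    [0,0,0],
    [0,0,0],
    [0,0,0],
    [0,0,0]
  ],
  "jaw": [1,1,1,1,1,1,1,1,1,1]
}}

```text
clock: 22.98
eef_pos: [0.5367, 0.292, 0.094]
eef_rot: [136.7, 89.4, 47.5]
force: [2.4, 3.3, -0.7]
gripper_width: 0.146
```

```bash
python3 go.py .5365 .2895 .094 0.8; python3 snap.py 9
python3 - <<'E'
from h import *
from station import read_state
print(np.abs(read_state()["qd"]).max(),read_state()["moment"])
c=load("top9.npz");P=cloud(c);X,Y,Z=P[...,0],P[...,1],P[...,2];S=cv2.cvtColor(c["img"],cv2.COLOR_RGB2HSV)[...,1]
h=P[(X>.35)&(X<.65)&(Y>-.45)&(Y<-.15)&(Z>.02)&(Z<.08)&(S<90)];print(cv2.minAreaRect((h[:,:2]*1000).astype(np.float32)),np.median(h[:,2]))
E
```

```text
t 22.9833 p [0.5367 0.292  0.094 ] tool x [ 0.0075  0.0082 -0.9999] jaw yaw 0.8007790860698681 F [ 2.4141  3.3353 -0.7259] w 0.14626488628990408 q [-42.7861  41.876   20.5184  97.6446 -20.1895  43.5321 -11.6301]
linear cm [ 0.   -0.03  0.25] turn [ 0.    -0.008 -0.008] deg 0.6
0.12990504797116756 [ 0.45078004 -0.22033642  0.08771703]
((509.2598571777344, -302.266845703125), (170.11598205566406, 59.23149490356445), 26.85213851928711) 0.03981838745580146
```

View pics/side9.png

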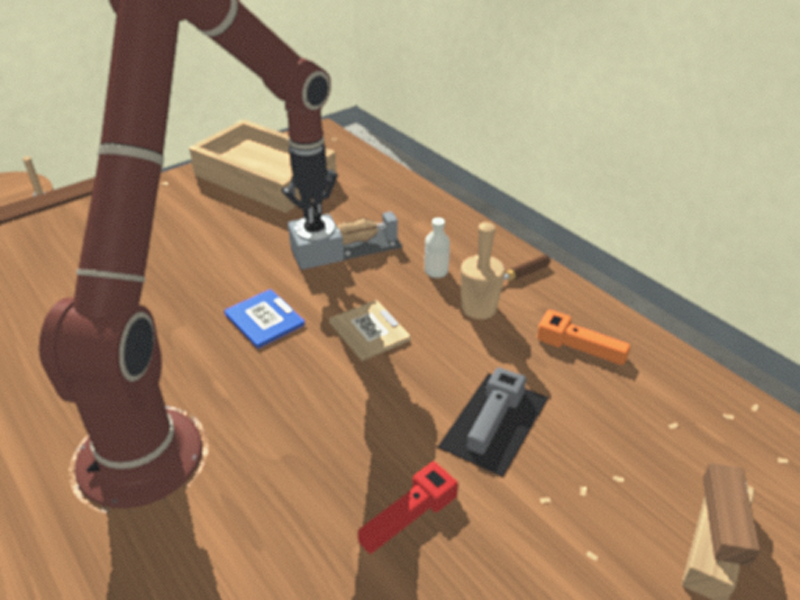

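The gripper holds the knob at (315,220). The scanner lies on its mat at (497,410). The mallet, glue bottle and gouge are where they started. I'll hand in.

```bash
python3 -c "
from station import *;print(sign_off())"
```

```text
the job is handed in; nothing more can be done
None
```

I read the label, put the scanner back on its mat, turned the knob to the third stop, and handed in at about 23 s with the gripper still holding it. The hand-in gave no verdict.

- **Scan:** I held the scanner level and still for over 2 s, its head about 2 mm off the label centre and its window about 82 mm above the label.
- **Mat:** The scanner lies flat and released at (0.509, −0.302) m. The mat centre measures (0.507, −0.308) m, so it is well inside the limits.
- **Knob:** The jaws turned 72.0° clockwise from the measured home position, which is the third stop. The jaw opening stayed at 13–14 mm, so the bar is flush between the pads and did not slip.
- **Bystanders:** The mallet, gouge and glue bottle look unmoved in the last picture.

**Checks that were weaker or disagreed:**
- I got the knob angle from how far the gripper turned, because the gripper hid the dial marks. I did not feel or count separate clicks.
- The knob's home angle measured between about −15° and −20° in different views; I used −17.2°.
- The knob axis was about 3 mm from my first estimate, which left a harmless steady side force of about 4 to 6 N at the grip.

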